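# Draw up the cramp on the wide panel

### The job

Two printed panels lie on the bench, each with a screw cramp (a turnbuckle with a handle bar) across it that pulls its two aluminium edge rails together. Tighten the cramp on the wide panel: swing its bar over to the other side as far as it will go, so both rails draw in against the panel. Leave the cramp on the narrow panel as it is.

Things in the scene. Friction and masses are not known exactly. Their poses are not given: they have to be found in the camera images.
- wide_screw (a joint): Turn of the wide panel's turnbuckle (rad). 0 = slack, bar leans 0.6 from upright to the +y side of wide_middle; 0.6 = bar upright; 1.6 = firm stop, tight, bar leans 1.0 to the -y side. Starts at 0 to 0.2. Each rad draws each rail in by 5 mm. Stiff (0.2 N m: 2 N at the knob, 5 N half-way down the bar), stays where left. The panel is fixed to the bench.
- wide_knob (a point): Centre of the round black knob (18 mm diameter) at the end of the 10 mm thick steel bar that stands out of the middle of the wide panel's turnbuckle, 95 mm from the turning axis. It swings in the upright plane square to that axis through wide_middle. It starts 153 to 163 mm above the bench.
- wide_middle (a point): Middle of the wide panel's turnbuckle (open steel frame 100 mm long, 28 across) on its axis, 75 mm above the bench, 41 above the panel (180 x 200 mm). Its x is the level turning axis, from rail to rail; y is level, the way the bar swings; z up; fixed, does not turn. Nothing but the bar stands above the panel within 35 mm of its swing plane; a tape measure and a bracket lie near the corners.
- narrow_knob (a point): Centre of the like black knob on the bar of the other cramp, the one to leave alone: narrow panel (100 x 180 mm), plain round closed steel body 68 mm long. The two panels may lie either way round, left or right.

How it is judged:
By the outcome, as a careful person would: the job done as asked, in the order asked, and still so for the second after the job is handed in, with the robot touching nothing.
It also fails if it takes over 29 s, if anything falls off the work surface, if the arm or the gripper's body presses on something with over 40 N, if the wrist force passes 120 N, or if a joint passes its speed limit or range.

### The arm

A 6-joint arm with a two-finger parallel gripper is mounted at the origin on the work surface. World frame = base frame: x ahead of the robot, y to its left, z up, the work surface at z = 0. Lengths are in m, angles in rad, forces in N, time in s.
With the tool pointing down it reaches from about 0.4 to 0.925 m from the base axis. Payload 12.5 kg.
Tool frame: the origin (TCP) lies midway between the tips of the shut fingers; the grasp point (between the pads) lies 19 mm behind it; z points along the fingers, x is the direction in which the jaws open and shut, and the axes are right-handed (so a half turn about z gives the same grasp; the last joint's range is limited). The gripper opens to 95 mm and grips with 3 to 60 N. Pads are 20 mm wide; open, the fingers measure 119 mm over their backs; the gripper's body (75 mm by 180 mm) begins 59 mm behind the grasp point.
Start: joints at [-1.414, 0.491, 1.559, -0, 1.092, -0.106], TCP at [0.162, -0.604, 0.215] pointing down, gripper open.
Joint ranges: [-3.1, 3.1], [-0.84, 2.19], [0.05, 2.79], [-1.13, 4.28], [0.06, 2.93], [-2.69, 2.69]. Speed limits (rad/s): [2.22, 2.22, 2.79, 3.14, 3.14, 3.14].

### API

Orientations are given as a unit quaternion [w, x, y, z].
In Python, from plant import read_state, grab_frame, sign_off gives the robot as it stands.
- The arm moves only by the tool apply_moves, never from a script. Its arguments are lists of equal length, an entry for each row: "xyz": the shift along the tool's x, y, z in mm, a list of three; "dr": the turn, a rotation vector about the tool's x, y, z in rad, a list of three; "jaw": the opening, from 0 (shut) to 1 (fully open). In form: {"xyz": [[tx, ty, tz], ...], "dr": [[wx, wy, wz], ...], "jaw": [jaw, ...]}. A call has 1 to 5 rows; each row shifts and turns the commanded pose from where the row before left it, along the tool's axes as they then stand; what a row does not reach is not made up. A row lasts 1/8 s, in which the tool goes at most 62.5 mm and 10.7 degrees, less where a joint would pass 70% of its speed; a pose out of reach is approached as far as the arm can. A call with a gripper value outside its range is refused whole. The fingers move at their own pace and stop on an object; "squeeze" is the grip in N (left out, the last holds). Time passes only in rows, so rows that do not move let the fingers close. It gives the time, the measured TCP pose, the force and the opening at its end, in the units of the state.
- read_state(): the state, without advancing time (a new reading comes with each control period).
- grab_frame(name): name is "scene" or "top"; returns a dict with "pixels" (400x640x3 uint8, red, green, blue), "camera_matrix" (3x3 intrinsics, pixels), "k1" (the pictures are not rectified: a ray, as slopes to the right and down, at radius r is drawn at 1 + k1 r^2 times it, then the intrinsics apply), "pose" (4x4, takes a point from camera to world coordinates). Camera axes: x right, y down, z forward; pixel columns grow to the right and rows downward; lengths in m; the calibration is good to about 2 mm. A picture is of the moment at which its call begins. There is no depth.
- sign_off(): hands the job in, once; it reports no verdict.
The state is a dict: "t": time; "qpos": joint angles; "dq": joint speeds; "tau": joint torques, N m; "ee_pos": TCP position; "tool_rot": TCP orientation; "ft_force": force on the tool from outside, world axes, zero at the start; "wrist_torque": the same for the moment, N m; "width": finger opening in m.
Only numpy, scipy, OpenCV 4.12 (cv2) and the standard library are available. Lean on these libraries where they do the work, as an engineer would, in place of code of your own. Each camera call takes 0.05 s, during which the arm holds its last target.

## Working session

There is one attempt and no reset: what is moved stays moved. The work goes in short steps, Python scripts to look and compute and a tool call to move; the robot and the scene stay as the last step left them, time stands still between calls to the robot, and variables do not carry over. Pictures are saved under pics/ and viewed, and the job is handed in when it is done.

Besides the shell and the picture viewer there is one more tool, called after "Call:" as name(argument=value, ...), one argument or row to a line, values as JSON. apply_moves: Moves the arm, as the interface text tells. Its arguments: {"type":"object","properties":{"xyz":{"type":"array"},"dr":{"type":"array"},"jaw":{"type":"array"},"squeeze":{"type":"number"}},"required":["xyz","dr","jaw"]}

```bash
mkdir -p pics; python3 - <<'E'
from plant import *
import cv2,pickle
print(read_state())
for n in("scene","top"):
    f=grab_frame(n);pickle.dump(f,open(n+".pkl","wb"));cv2.imwrite(f"pics/{n}0.png",f["pixels"][:,:,::-1]);print(f["camera_matrix"],f["k1"],f["pose"])
E
```

```text
{'t': 0.0, 'qpos': array([-1.41363204e+00,  4.91532316e-01,  1.55943735e+00, -2.78358381e-05,
        1.09168438e+00, -1.05573744e-01]), 'dq': array([-0.000526  ,  0.00318371,  0.00048423,  0.00104932,  0.00137718,
       -0.00117623]), 'tau': array([ 1.34032667e-03, -6.12647724e+01, -2.58175063e+01,  6.93055429e-02,
        4.82429273e-02, -1.15897315e-04]), 'ee_pos': array([ 0.16232278, -0.60330974,  0.21408284]), 'tool_rot': array([-3.56501864e-04,  7.93642754e-01, -6.08383841e-01, -3.93315600e-04]), 'ft_force': array([-0.12256823,  0.03305833,  0.07047181]), 'wrist_torque': array([-0.02201553,  0.04661715, -0.02011256]), 'width': 0.09542811294228011}
[[415.60402298   0.         324.9146371 ]
 [  0.         415.60402298 195.11640392]
 [  0.           0.           1.        ]] -0.06257998362253202 [[-0.74611896  0.40006219 -0.5322187   0.9982129 ]
 [ 0.66545499  0.42187666 -0.61578384  0.56903299]
 [-0.02182118 -0.81361559 -0.58099355  0.65048829]
 [ 0.          0.          0.          1.        ]]
[[489.20388891   0.         319.95990494]
 [  0.         489.20388891 194.75850619]
 [  0.           0.           1.        ]] -0.15535473758021326 [[ 0.00280863 -0.98517423  0.17153381  0.39325834]
 [-0.9999944  -0.00245509  0.00227315  0.03596908]
 [-0.00181831 -0.17153924 -0.98517561  0.96262386]
 [ 0.          0.          0.          1.        ]]
```

View pics/scene0.png

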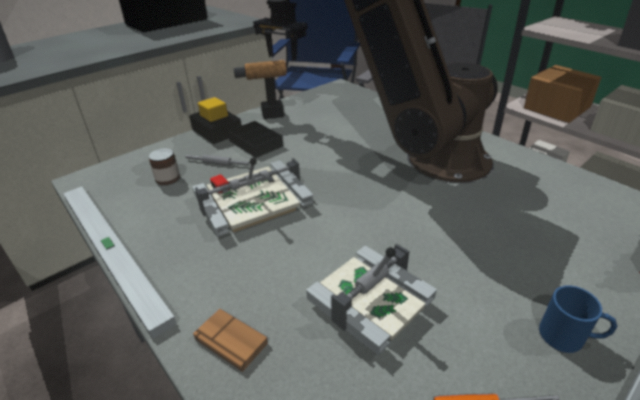

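View pics/top0.png

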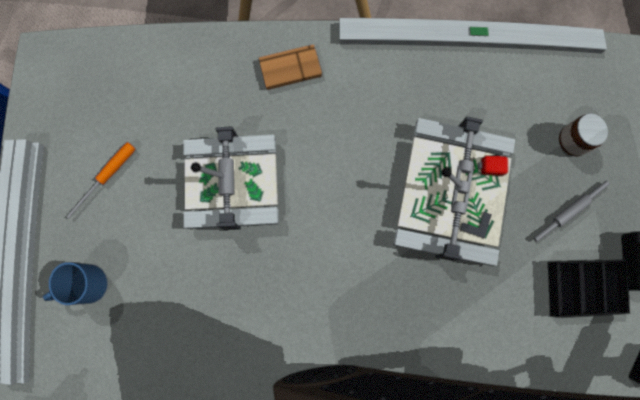

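The wide panel is on the right in the top view, around (458,190), with the red tape and dark bracket at its corners. Its knob is near (446,172). The narrow panel is on the left, around (230,180). I'll enlarge both views of the wide panel next.

```bash
python3 - <<'E'
import cv2
a=cv2.imread("pics/top0.png")[105:275,380:540];cv2.imwrite("pics/t_c.png",cv2.resize(a,None,fx=3.5,fy=3.5,interpolation=cv2.INTER_CUBIC))
a=cv2.imread("pics/scene0.png")[140:250,180:330];cv2.imwrite("pics/s_c.png",cv2.resize(a,None,fx=5,fy=5,interpolation=cv2.INTER_CUBIC))
E
```

```text
(no output)
```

View pics/t_c.png

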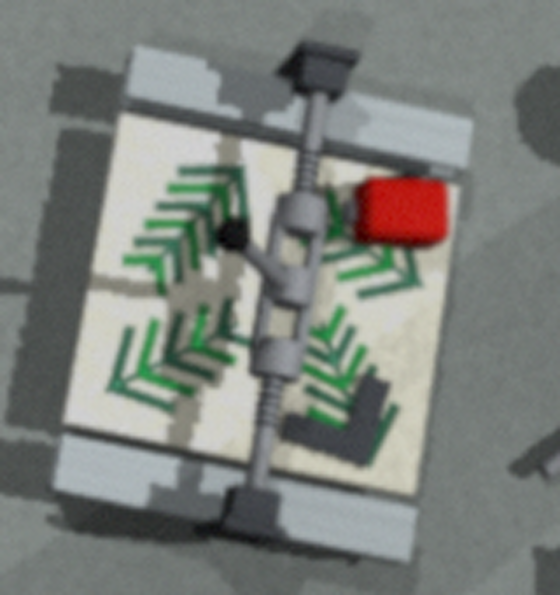

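View pics/s_c.png

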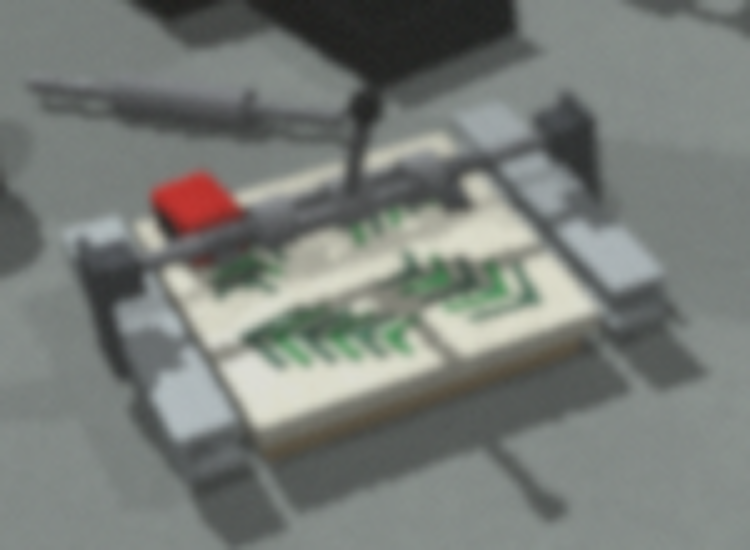

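```bash
cat >h.py <<'E'
import numpy as np,cv2,pickle
def ray(f,u,v):
    K=f["camera_matrix"];k=f["k1"]
    d=np.array([(u-K[0,2])/K[0,0],(v-K[1,2])/K[1,1]])
    p=cv2.undistortPoints(np.array([[[u,v]]],float),K,np.array([k,0,0,0,0]))[0,0]
    P=np.asarray(f["pose"]);return P[:3,3],P[:3,:3]@np.array([p[0],p[1],1])
def atz(f,u,v,z):
    o,d=ray(f,u,v);return o+d*(z-o[2])/d[2]
def tri(a,b):
    (o1,d1),(o2,d2)=a,b
    s=np.linalg.lstsq(np.c_[d1,-d2],o2-o1,rcond=None)[0]
    p,q=o1+s[0]*d1,o2+s[1]*d2
    return (p+q)/2,np.linalg.norm(p-q)
def proj(f,p):
    P=np.asarray(f["pose"]);c=P[:3,:3].T@(np.asarray(p)-P[:3,3])
    return cv2.projectPoints(c[None],np.zeros(3),np.zeros(3),f["camera_matrix"],np.array([f["k1"],0,0,0,0]))[0][0,0]
E
python3 - <<'E'
from h import *
T=pickle.load(open("top.pkl","rb"));S=pickle.load(open("scene.pkl","rb"))
t=lambda x,y:(380+x/3.5,105+y/3.5); s=lambda x,y:(180+x/5,140+y/5)
print("knob",tri(ray(T,*t(233,235)),ray(S,*s(365,105))))
for n,p in dict(r1=(316,105),b1=(303,212),hub=(290,287),b2=(275,358),r2=(258,480)).items(): print(n,atz(T,*t(*p),.075))
print("scene bosses",atz(S,*s(268,218),.075),atz(S,*s(435,172),.075))
for n,p in dict(a=(120,112),b=(462,180),c=(415,495),d=(65,430)).items(): print(n,atz(T,*t(*p),.034))
a=atz(T,*t(316,105),.075);b=atz(T,*t(258,480),.075);d=a-b;print(np.arctan2(d[1],d[0]))
E
```

```text
knob (array([ 0.57361735, -0.17836984,  0.15297189]), np.float64(0.001138066638674601))
r1 [ 0.6646883  -0.24954266  0.075     ]
b1 [ 0.60444688 -0.23870644  0.075     ]
hub [ 0.56321151 -0.22936769  0.075     ]
b2 [ 0.52484241 -0.21937233  0.075     ]
r2 [ 0.46018436 -0.20760253  0.075     ]
scene bosses [ 0.60431295 -0.23579526  0.075     ] [ 0.51832664 -0.21247745  0.075     ]
a [ 0.67166145 -0.14859634  0.034     ]
b [ 0.63392659 -0.34677681  0.034     ]
c [ 0.45429778 -0.30786746  0.034     ]
d [ 0.4910564  -0.11243803  0.034     ]
-0.20227752066421398
```

```bash
python3 - <<'E'
from h import *
T=pickle.load(open("top.pkl","rb"));S=pickle.load(open("scene.pkl","rb"))
print("tcp",proj(S,[.162,-.603,.214]),proj(T,[.162,-.603,.214]))
print(atz(S,272,112,0),atz(S,210,105,.03),atz(S,255,140,.03),atz(T,590,290,.03),atz(T,630,262,.1))
R=lambda q:None
a=cv2.imread("pics/scene0.png")[0:190,130:340];cv2.imwrite("pics/s_d.png",cv2.resize(a,None,fx=3.5,fy=3.1,interpolation=cv2.INTER_CUBIC))
E
```

```text
tcp [282.37637507  57.52208643] [691.98537222 402.85874247]
[ 0.18739569 -0.66242318  0.        ] [ 0.35488188 -0.82701417  0.03      ] [ 0.39035782 -0.4681975   0.03      ] [ 0.36503824 -0.49856396  0.03      ] [ 0.41611389 -0.54746944  0.1       ]
```

View pics/s_d.png

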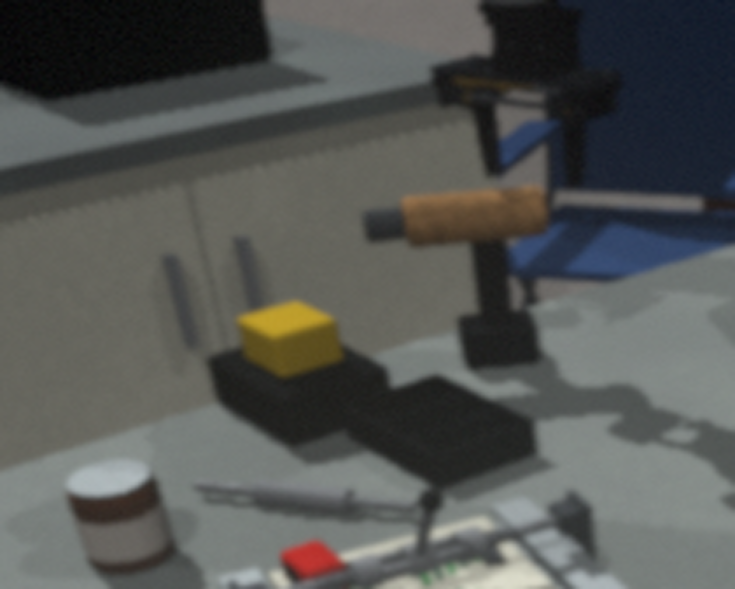

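The gripper starts beside a tool stand at the back, so I'll lift straight up first and then cross over.

Call:
apply_moves(
  xyz=[
    [0, 0, -40],
    [0, 0, -50],
    [0, 0, -10],
    [-26, -40, 0],
    [-26, -40, 0],
  ],
  dr=[
    [0, 0, 0],
    [0, 0, 0],
    [0, 0, 0],
    [0, 0, 0],
    [0, 0, 0],
  ],
  jaw=[1, 1, 1, 0, 0],
)

```text
t: 0.72
ee_pos: [0.2264, -0.5315, 0.3135]
tool_rot: [-0.0, 0.793, -0.609, -0.001]
ft_force: [0.8, -0.9, -0.5]
width: 0.0801
```

Call:
apply_moves(
  xyz=[
    [-26, -40, 0],
    [-26, -40, 0],
    [-26, -40, 0],
    [-26, -40, 0],
    [-26, -40, 0],
  ],
  dr=[
    [0, 0, 0],
    [0, 0, 0],
    [0, 0, 0],
    [0, 0, 0],
    [0, 0, 0],
  ],
  jaw=[0, 0, 0, 0, 0],
)

```text
t: 1.35
ee_pos: [0.3861, -0.3536, 0.3137]
tool_rot: [-0.0, 0.794, -0.608, -0.001]
ft_force: [0.3, -0.0, 0.5]
width: 0.0305
```

Call:
apply_moves(
  xyz=[
    [-26, -40, 0],
    [-26, -40, 0],
    [-26, -40, 0],
    [-26, -40, 0],
    [-26, -40, 0],
  ],
  dr=[
    [0, 0, 0],
    [0, 0, 0],
    [0, 0, 0],
    [0, 0, 0],
    [0, 0, 0],
  ],
  jaw=[0, 0, 0, 0, 0],
)

```text
t: 1.98
ee_pos: [0.5455, -0.1761, 0.3136]
tool_rot: [0.0, 0.794, -0.608, -0.001]
ft_force: [1.1, -0.6, -0.2]
width: 0.0004
```

Call:
apply_moves(
  xyz=[
    [0, 0, 0],
    [0, 0, 0],
    [0, 0, 0],
    [0, 0, 0],
    [0, 0, 0],
  ],
  dr=[
    [0, 0, -0.184],
    [0, 0, -0.184],
    [0, 0, -0.184],
    [0, 0, -0.184],
    [0, 0, -0.184],
  ],
  jaw=[0, 0, 0, 0, 0],
)

```text
t: 2.6
ee_pos: [0.5446, -0.1774, 0.3135]
tool_rot: [-0.0, 0.982, -0.19, -0.001]
ft_force: [0.4, -0.3, -0.3]
width: 0.0003
```

Call:
apply_moves(
  xyz=[
    [0, 0, 0],
  ],
  dr=[
    [0, 0, -0.184],
  ],
  jaw=[0],
)

```text
t: 2.72
ee_pos: [0.5446, -0.1774, 0.3136]
tool_rot: [-0.0, 0.995, -0.099, -0.001]
ft_force: [0.2, -0.6, 0.4]
width: 0.0004
```

```bash
cat >>h.py <<'E'
from scipy.spatial.transform import Rotation as Ro
M=np.array([.563,-.229,.075]);A=-.2
W=np.c_[[np.cos(A),np.sin(A),0],[-np.sin(A),np.cos(A),0],[0,0,1]]
def where(s):
    R=Ro.from_quat(np.roll(s["tool_rot"],-1)).as_matrix()
    print("t",s["t"],"local mm",1e3*W.T@(s["ee_pos"]-M),"F",W.T@s["ft_force"]);print("toolaxes in local\n",(W.T@R).round(3))
E
python3 -c "
from h import *;from plant import *
s=read_state();where(s);print(s['qpos'])"
```

```text
t 2.725 local mm [-28.32082136  46.86834292 238.55105486] F [ 0.27796336 -0.51246099  0.38428843]
toolaxes in local
 [[ 1.     0.002 -0.002]
 [ 0.002 -1.     0.   ]
 [-0.002 -0.    -1.   ]]
[-4.30252439e-01  3.31530236e-01  1.54848548e+00 -1.29874291e-04
  1.26324697e+00 -2.32302904e-01]
```

Call:
apply_moves(
  xyz=[
    [28, -48, 0],
    [0, 0, 60],
    [0, 0, 60],
    [0, 0, 50],
    [0, 0, 12],
  ],
  dr=[
    [0, 0, 0],
    [0, 0, 0],
    [0, 0, 0],
    [0, 0, 0],
    [0, 0, 0],
  ],
  jaw=[0, 0, 0, 0, 0],
)

```text
t: 3.35
ee_pos: [0.5804, -0.1357, 0.1293]
tool_rot: [-0.001, 0.995, -0.102, -0.003]
ft_force: [0.1, -0.4, 0.4]
width: 0.0003
```

```bash
cat >look.py <<'E'
import sys
from h import *;from plant import *
n=sys.argv[1];fs={}
for c in("scene","top"):
    f=grab_frame(c);pickle.dump(f,open(f"{c}_{n}.pkl","wb"));fs[c]=f["pixels"][:,:,::-1]
a=cv2.resize(fs["scene"][110:240,180:330],(450,390),interpolation=cv2.INTER_CUBIC);b=cv2.resize(fs["top"][105:275,400:530][:, :],(298,390),interpolation=cv2.INTER_CUBIC)
cv2.imwrite(f"pics/{n}.png",np.hstack([a,b]))
where(read_state())
E
python3 look.py p1
```

```text
t 3.45 local mm [-4.04305306e-02  9.46655457e+01  5.69699082e+01] F [0.38358432 0.8513014  1.8457347 ]
toolaxes in local
 [[ 1.    -0.004 -0.002]
 [-0.004 -1.     0.   ]
 [-0.002 -0.    -1.   ]]
```

View pics/p1.png

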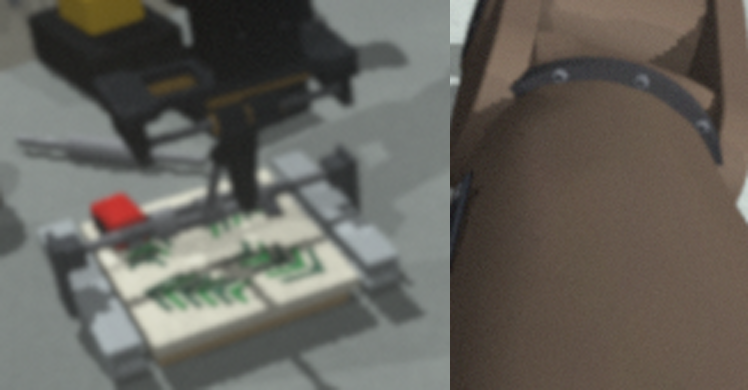

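The closed fingers are on the +y side of the bar, level with the knob and clear of everything else. I'll push now.

Call:
apply_moves(
  xyz=[
    [0, 17, 0],
    [0, 15, 0],
    [0, 16, 0],
    [0, 16, 0],
    [0, 16, 0],
  ],
  dr=[
    [0, 0, 0],
    [0, 0, 0],
    [0, 0, 0],
    [0, 0, 0],
    [0, 0, 0],
  ],
  jaw=[0, 0, 0, 0, 0],
)

```text
t: 4.08
ee_pos: [0.5657, -0.216, 0.1332]
tool_rot: [0.0, 0.995, -0.102, 0.0]
ft_force: [1.2, 3.3, 1.2]
width: 0.0006
```

```bash
python3 look.py p2
```

```text
t 4.175 local mm [-0.21312004 12.71834081 57.61053481] F [-1.03698512 -0.27510658  0.72301814]
toolaxes in local
 [[ 1.    -0.006  0.   ]
 [-0.006 -1.    -0.   ]
 [ 0.     0.    -1.   ]]
```

View pics/p2.png

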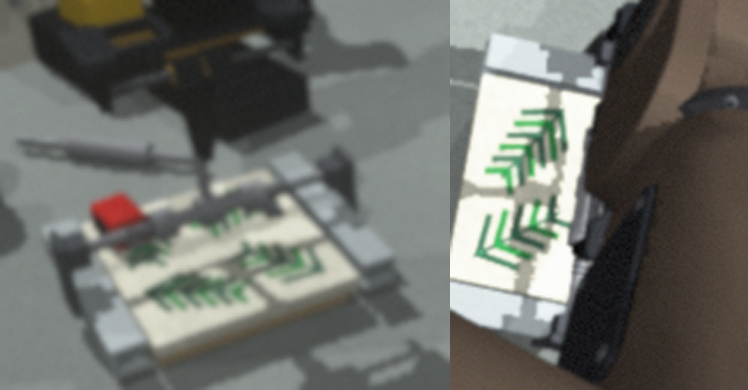

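The bar is at about upright, with the finger against it at (200,165) in the left crop, and forces are small. I'll carry on along the arc.

Call:
apply_moves(
  xyz=[
    [0, 14, 0],
    [0, 12, 0],
    [0, 11, 1],
    [0, 11, 7],
    [0, 5, 5],
  ],
  dr=[
    [0, 0, 0],
    [0, 0, 0],
    [0, 0, 0],
    [0, 0, 0],
    [0, 0, 0],
  ],
  jaw=[0, 0, 0, 0, 0],
)

```text
t: 4.8
ee_pos: [0.5549, -0.2674, 0.1192]
tool_rot: [0.0, 0.995, -0.102, 0.0]
ft_force: [0.8, 3.6, 1.4]
width: 0.0004
```

```bash
python3 look.py p3
```

```text
t 4.9 local mm [ -0.42023353 -39.15388908  44.01528891] F [0.41325072 0.90555168 0.52335547]
toolaxes in local
 [[ 1.    -0.004 -0.   ]
 [-0.004 -1.    -0.   ]
 [-0.     0.    -1.   ]]
```

View pics/p3.png

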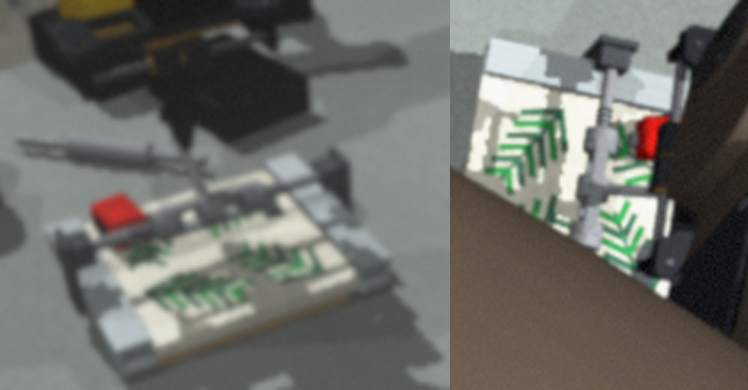

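The bar leans well over to the −y side, about 0.9 rad. I'll press gently onto the stop and watch the force.

Call:
apply_moves(
  xyz=[
    [0, 2, 3],
    [0, 2, 3],
    [0, 0, 0],
  ],
  dr=[
    [0, 0, 0],
    [0, 0, 0],
    [0, 0, 0],
  ],
  jaw=[0, 0, 0],
)

```text
t: 5.28
ee_pos: [0.5547, -0.2699, 0.1151]
tool_rot: [0.0, 0.995, -0.102, 0.001]
ft_force: [-2.2, 7.2, 15.5]
width: 0.0005
```

Call:
apply_moves(
  xyz=[
    [0, 1, 2],
    [0, 1, 1],
    [0, 0, 0],
  ],
  dr=[
    [0, 0, 0],
    [0, 0, 0],
    [0, 0, 0],
  ],
  jaw=[0, 0, 0],
)

```text
t: 5.65
ee_pos: [0.5548, -0.2705, 0.1142]
tool_rot: [-0.001, 0.995, -0.102, 0.001]
ft_force: [-5.1, 17.8, 35.9]
width: 0.0003
```

The force rises steeply while the position barely changes, so this is the stop. I'll lift off and clear the view.

Call:
apply_moves(
  xyz=[
    [0, -3, -6],
    [0, 0, -40],
    [0, 0, -60],
    [0, -50, -30],
    [0, -60, 0],
  ],
  dr=[
    [0, 0, 0],
    [0, 0, 0],
    [0, 0, 0],
    [0, 0, 0],
    [0, 0, 0],
  ],
  jaw=[0, 0, 0, 0, 0],
)

```text
t: 6.28
ee_pos: [0.5775, -0.1616, 0.249]
tool_rot: [0.001, 0.995, -0.103, 0.002]
ft_force: [0.3, 0.5, -0.3]
width: 0.0003
```

Call:
apply_moves(
  xyz=[
    [-50, 0, -30],
    [-50, 0, 0],
    [-50, 0, 0],
    [0, 0, 0],
  ],
  dr=[
    [0, 0, 0],
    [0, 0, 0],
    [0, 0, 0],
    [0, 0, 0],
  ],
  jaw=[0, 0, 0, 0],
)

```text
t: 6.78
ee_pos: [0.4275, -0.1306, 0.2771]
tool_rot: [0.0, 0.995, -0.102, 0.0]
ft_force: [-0.2, -0.4, 0.6]
width: 0.0005
```

```bash
python3 look.py p4; python3 - <<'E'
from h import *
a=pickle.load(open("scene_p4.pkl","rb"))["pixels"];cv2.imwrite("pics/p4s.png",a[:,:,::-1])
E
```

```text
t 6.875 local mm [-149.57491212   69.11032591  202.02474595] F [ 0.07037828 -0.49929029 -0.24226191]
toolaxes in local
 [[ 1.    -0.004  0.001]
 [-0.004 -1.    -0.001]
 [ 0.001  0.001 -1.   ]]
```

View pics/p4.png

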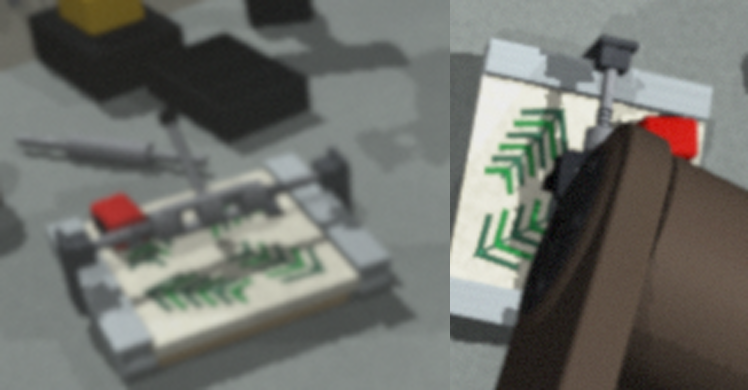

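View pics/p4s.png

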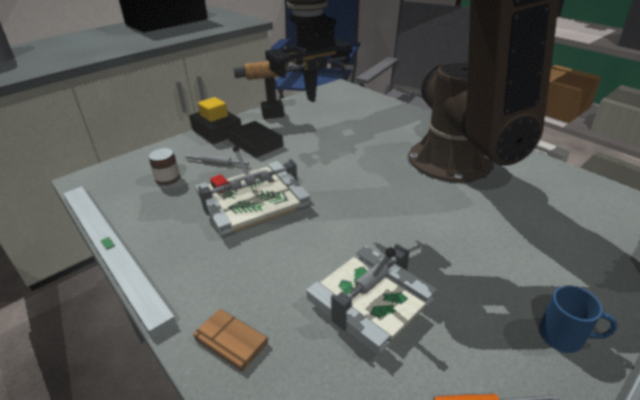

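The knob now sits at about (236.7,149) in the scene view. I'll intersect that ray with the swing plane to get the angle.

```bash
python3 - <<'E'
from h import *
S=pickle.load(open("scene_p4.pkl","rb"))
for uv in((236.7,149),(237.7,149),(236.7,150)):
    o,d=ray(S,*uv);o=W.T@(o-M);d=W.T@d
    p=o-d*o[0]/d[0];print(p*1e3,np.hypot(p[1],p[2]),np.arctan2(-p[1],p[2])+.6)
for ph in(.8,.9,1.0,1.05):print(ph,proj(S,M+W@np.array([0,-.095*np.sin(ph),.095*np.cos(ph)])))
a=S["pixels"][140:185,215:260,::-1];cv2.imwrite("pics/k.png",cv2.resize(a,None,fx=12,fy=12,interpolation=cv2.INTER_CUBIC))
E
```

```text
[  0.         -66.88658848  54.09354862] 0.08602283255626143 1.4907516011656727
[  0.         -57.79676654  58.36896121] 0.0821425702929971 1.3804725278026801
[  0.         -68.37779552  50.42620334] 0.08496072564988097 1.5353662658755027
0.8 [235.86261342 144.68646956]
0.9 [235.41598745 146.1327647 ]
1.0 [235.1074904  147.87054081]
1.05 [235.00501511 148.8417196 ]
```

View pics/k.png

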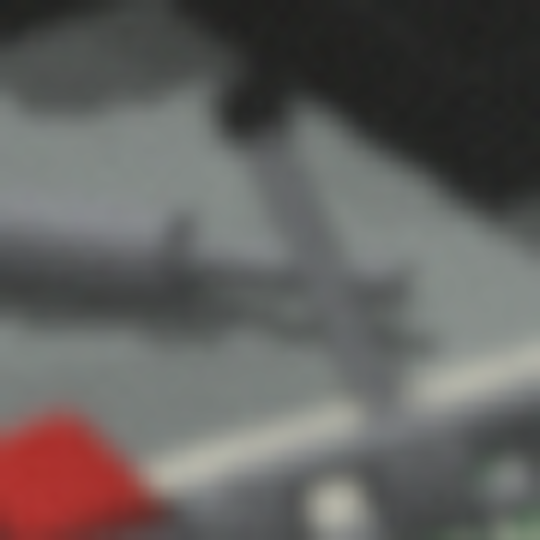

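The scene view agrees with a lean of about 1.0 rad, but its line of sight is nearly along the bar. I'll move the arm aside for a clear top view.

Call:
apply_moves(
  xyz=[
    [-14, 44, -10],
    [-14, 46, -10],
    [-14, 46, 0],
    [-14, 46, 0],
    [-14, 46, 0],
  ],
  dr=[
    [0, 0, 0],
    [0, 0, 0],
    [0, 0, 0],
    [0, 0, 0],
    [0, 0, 0],
  ],
  jaw=[0, 0, 0, 0, 0],
)

```text
t: 7.5
ee_pos: [0.3149, -0.3426, 0.2964]
tool_rot: [0.0, 0.995, -0.102, -0.0]
ft_force: [0.9, -0.8, -0.6]
width: 0.0003
```

Call:
apply_moves(
  xyz=[
    [-14, 46, 0],
    [-14, 46, 0],
    [-14, 46, 0],
    [-14, 46, 0],
    [0, 0, 0],
  ],
  dr=[
    [0, 0, 0],
    [0, 0, 0],
    [0, 0, 0],
    [0, 0, 0],
    [0, 0, 0],
  ],
  jaw=[0, 0, 0, 0, 0],
)

```text
t: 8.12
ee_pos: [0.2218, -0.5123, 0.2953]
tool_rot: [-0.0, 0.995, -0.103, -0.0]
ft_force: [-0.2, 0.2, -0.3]
width: 0.0001
```

```bash
python3 look.py p5; python3 - <<'E'
from h import *
a=pickle.load(open("top_p5.pkl","rb"))["pixels"];cv2.imwrite("pics/p5t.png",a[:,:,::-1])
b=a[105:275,380:540,::-1];cv2.imwrite("pics/p5c.png",cv2.resize(b,None,fx=3.5,fy=3.5,interpolation=cv2.INTER_CUBIC))
E
```

```text
t 8.225 local mm [-277.31534544 -342.61545044  220.77764314] F [ 0.74165921 -0.79833682 -0.20031304]
toolaxes in local
 [[ 1.    -0.005 -0.001]
 [-0.005 -1.     0.001]
 [-0.001 -0.001 -1.   ]]
```

View pics/p5c.png

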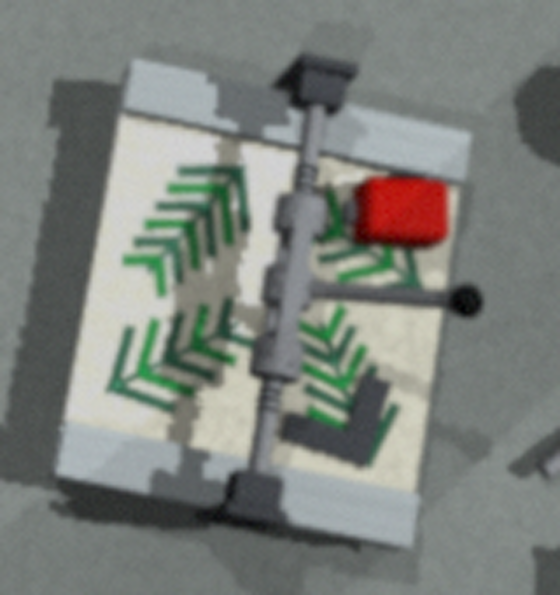

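View pics/p5t.png

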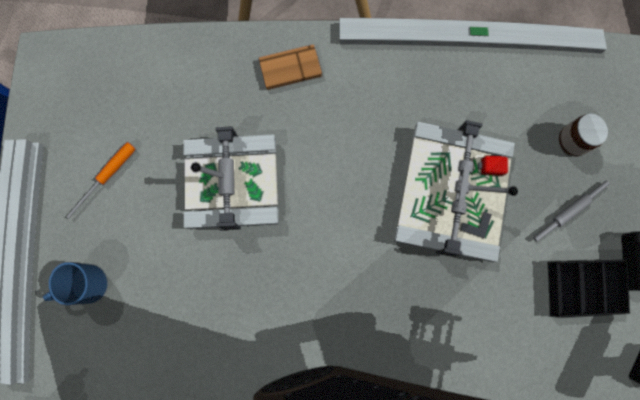

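The rails have closed against the panel, and the knob is at crop (467,300). The narrow cramp is unchanged, with its knob still at (196,167). I'll check the angle numerically.

```bash
python3 - <<'E'
from h import *
T=pickle.load(open("top_p5.pkl","rb"));S=pickle.load(open("scene_p5.pkl","rb"))
p,e=tri(ray(T,380+467/3.5,105+300/3.5),ray(S,236,149));l=W.T@(p-M);print(p,e,l,np.hypot(l[1],l[2]),.6+np.arctan2(-l[1],l[2]))
for ph in(.9,.95,1.,1.05):
  q=proj(T,M+W@np.array([0,-.095*np.sin(ph),.095*np.cos(ph)]));print(ph,(q-[380,105])*3.5)
E
```

```text
[ 0.54656398 -0.30711864  0.12327404] 0.0026697571965324635 [-0.00058862 -0.0798268   0.04827404] 0.09328827300256753 1.6269026501045833
0.9 [463.3507518 294.9352638]
0.95 [465.86133489 297.42261541]
1.0 [467.88863935 299.86097637]
1.05 [469.43380156 302.24404114]
```

Both views put the screw at about 1.6 rad, which is the stop. I'll hand the job in.

```bash
python3 -c "
from plant import *
print(sign_off())"
```

```text
the job is handed in; nothing more can be done
None
```

The wide panel's cramp is tight: I pushed its bar with the closed fingers from the +y side, over the top, until it met the firm stop on the −y side. I then lifted off, moved clear and handed the job in at about 8.2 s.

- **At the stop:** the wrist force climbed from about 4 N to about 40 N while the tip moved only a millimetre or so.
- **Bar angle:** with the arm clear, both cameras together put the screw at 1.63 rad, against a stop of 1.6. The knob was 93 mm from the axis (95 expected), and the two camera rays agreed to 2.7 mm. The scene camera alone read 1.38 to 1.54, but it looks nearly along the bar, so I went by the combined measurement.
- **Rails:** both rails are drawn in against the wide panel in the top view.
- **Everything else:** the narrow cramp's knob is at the same pixel as before, the tape measure and bracket have not moved, and the arm was touching nothing.

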